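# Gauge the riser block on the optical bench

### The arm

A 7-joint arm with a two-finger parallel gripper is mounted at the origin on the work surface. World frame = base frame: x ahead of the robot, y to its left, z up, the work surface at z = 0. Lengths are in m, angles in rad, forces in N, time in s.
With the tool pointing down it reaches from about 0.4 to 0.85 m from the base axis. Payload 4.5 kg.
Tool frame: the origin (TCP) lies at the very end of the fingers, on their centre line; the grasp point (between the pads) lies robot.grasp_offset behind it (robot.grasp_offset is the distance from the TCP to the grasp point, in m); z points along the fingers, y is the line along which they close (so a half turn about z gives the same grasp; the last joint's range is limited). The gripper opens to 88 mm and grips with 3 to 60 N. Pads are 18 mm wide; open, the fingers measure 123 mm over their backs; the gripper's body (75 mm by 187 mm) begins 45 mm behind the grasp point.
Start: joints at [-1.212, 0.689, -0.195, 1.565, 0.157, 0.902, -0.215], TCP at [0.199, 0.592, 0.239] pointing down, gripper open.
Joint ranges: [-3.01, 3.01], [-0.46, 2.08], [-1.47, 1.51], [0.13, 2.56], [-1, 4.14], [0.04, 2.09], [-2.66, 2.66]. Speed limits (rad/s): [2.57, 2.57, 3.14, 3.14, 3.14, 3.14, 3.14].

### API

Orientations are given as a rotation vector (axis times angle).
In Python, from workcell import telemetry, cams, workorder, spotter, robot gives the robot as it stands.
- The arm moves only by the shell command python3 -m pendant 'ROWS'. ROWS is a JSON object of lists of equal length, an entry for each row: "dp": the shift along the tool's x, y, z in mm, a list of three; "turn": the turn about the tool's z in rad; "claw": the finger opening in mm, from 0 to 88.1. In form: {"dp": [[x, y, z], ...], "turn": [turn, ...], "claw": [claw, ...]}. A call has 1 to 5 rows; each row shifts and turns the commanded pose from where the row before left it, along the tool's axes as they then stand; what a row does not reach is not made up. A row lasts 1/12 s, in which the tool goes at most 41.7 mm and 7.16 degrees, less where a joint would pass 70% of its speed; a pose out of reach is approached as far as the arm can. A call is refused whole if a number of a shift passes 41.7 or a number of a turn 0.125, either way. A call with a gripper value outside its range is refused whole. The fingers move at their own pace and stop on an object; the grip force is fixed at half the most. Time passes only in rows, so rows that do not move let the fingers close. It gives the time, the measured TCP pose, the force, the opening and the grip force at its end, in the units of the state.
- telemetry.get_state(): the state, without advancing time (a new reading comes with each control period).
- cams.snapshot(name): name is "side" or "top" or "wrist"; returns a dict with "color" (384x512x3 uint8, red, green, blue), "range_z" (384x512 float32, m along the optical axis (not along the pixel's ray), 0 where there is no reading), "vertical_fov" (degrees; the focal length in pixels is half the picture's height over the tangent of half this angle, whatever the lens; pixels are square), "cx", "cy" (the principal point, pixels), "world_from_camera" (4x4, takes a point from camera to world coordinates); the wrist camera has in their place "tool_from_camera" (4x4, takes a point from camera to tool coordinates, whose origin is the TCP and whose axes are the flange's). Camera axes: x right, y down, z forward; pixel columns grow to the right and rows downward; lengths in m; the calibration is good to about 2 mm. A picture is of the moment at which its call begins: read the wrist's pose just before it.
- workorder.job_done(): hands the job in; it is judged then, once.
Trained networks look in a picture, given as the dict that the camera call returned (one of the last four; its "shot" number tells which), for a name from the list of things; names that differ only in an ending like _2 or _b are one class to them, and where a whole thing is asked for, a point or a joint stands for the part that bears it (a point fixed in the world has none). Each returns a list of dicts, best first, with "conf" (0 to 1); they miss things now and then, are a little off and sometimes report something else, mostly with a low value. They report only what shows in the picture. A call takes as long as a camera call. They do not tell look-alikes from the thing itself.
- spotter.search_frame(picture, label): "pixel" ([column, row] in pixels, amid what is visible of it).
The state is a dict: "clock": time; "q": joint angles; "joint_velocities": joint speeds; "joint_efforts": joint torques, N m; "tcp_pos": TCP position; "tcp_rot": TCP orientation; "force": force on the tool from outside, world axes, zero at the start; "ft_torque": the same for the moment, N m; "gripper_width": opening from 0.0 (shut) to 1.0 (fully open); "gripper_force": force on a finger pad.
Only numpy, scipy, OpenCV 4.12 (cv2) and the standard library are available. Lean on these libraries where they do the work, as an engineer would, in place of code of your own. Each camera call takes 0.05 s, during which the arm holds its last target. There are 200 camera calls.

### The job

Check the height of the plain rectangular metal block on the optical bench: pick up the bridge gauge by its barrel and lower it gently over the block from above, so that the gauge's legs stand flat on the bench either side of the block and its sprung foot is pushed up by the middle of the block's top. Then let go and leave the gauge standing there, with the block still where it was.

Things in the scene. Friction and masses are not known exactly. Their poses are not given: they have to be found in the camera images.
- gauge_grip (a point): Grip of the bridge gauge (loose, about 0.6 kg): a dark upright barrel on the middle of its arch, 26 mm thick along y, with black rubber pads on those two faces to grip, 36 mm along x (white scale faces). It spans 62 to 124 mm above the gauge's underside. This point is on its vertical axis, which is also the foot's, 93 mm above the gauge's underside: z = 0.093 when it stands on the bench. z up.
- gauge_base (a point): Point below the grip, in the plane of the leg undersides; same axes. The steel arch is 128 mm long (y) and 50 mm wide (x), both ends alike. Two legs, 12 mm thick, 50 mm wide, inner faces 104 mm apart in y, carry a beam 34 mm wide with underside 50 mm and top 64 mm above this point.
- spindle (a joint): Reading of the gauge, m: how far its foot, a 16 mm steel disc on a vertical spindle under the middle of the arch, is pushed up. A soft spring (1 to 2 N, much less than the gauge's weight) pushes it down. At 0 (free) the foot's underside is 3 mm above the plane of the leg undersides; at most 0.042. Standing over a part it reads the part's height less 3 mm: 0.027 on the block.
- block_center (a point): Centre (half-way up) of the loose rectangular aluminium block to be gauged: 60 mm long (x), 40 mm wide (y), 30 mm high, 0.2 kg, two dark screw holes in its top 21 mm either side of the middle. A flat strip 8 mm high, a round rod on two small rests and small posts are bystanders near it, none within 95 mm of its centre or taller than 45 mm.
Not all that is in view belongs to the job. Leave any turquoise or yellow look-alike of the part that bears gauge_grip alone. Leave any orange or purple look-alike of the part that bears block_center alone.

How it is judged:
By the outcome, as a careful person would: the job done as asked, in the order asked, and still so for the second after the job is handed in, with the robot touching nothing.
It also fails if it takes over 40 s, if anything falls off the work surface, if the arm or the gripper's body presses on something with over 40 N, if the wrist force passes 120 N, or if a joint passes its speed limit or range.

## Working session

There is one attempt and no reset: what is moved stays moved. The work goes in short steps, Python scripts to look and compute and a shell command to move; the robot and the scene stay as the last step left them, time stands still between calls to the robot, and variables do not carry over. Pictures are saved under pics/ and viewed, at most 10 in all, crops included, and the job is handed in when it is done.

```bash
mkdir -p pics
cat > h.py <<'E'
import numpy as np, cv2
from scipy.spatial.transform import Rotation as R
from workcell import telemetry, cams, workorder, spotter, robot
def shot(name):
    s=telemetry.get_state(); p=cams.snapshot(name)
    if name=="wrist":
        T=np.eye(4);T[:3,:3]=R.from_rotvec(s["tcp_rot"]).as_matrix();T[:3,3]=s["tcp_pos"];p["T"]=T@np.array(p["tool_from_camera"])
    else: p["T"]=np.array(p["world_from_camera"])
    return p
def f(p): return p["color"].shape[0]/2/np.tan(np.radians(p["vertical_fov"])/2)
def cloud(p):
    z=p["range_z"];h,w=z.shape;u,v=np.meshgrid(np.arange(w),np.arange(h))
    c=np.stack([(u-p["cx"])/f(p)*z,(v-p["cy"])/f(p)*z,z],-1)
    return c@p["T"][:3,:3].T+p["T"][:3,3]
def save(p,n,crop=None,k=1):
    im=p["color"][...,::-1]
    if crop: a,b,c,d=crop; im=im[b:d,a:c]
    cv2.imwrite("pics/"+n,cv2.resize(im,None,fx=k,fy=k,interpolation=cv2.INTER_CUBIC))
E
python3 - <<'E'
from h import *
s=telemetry.get_state();print(s["tcp_pos"],R.from_rotvec(s["tcp_rot"]).as_matrix().round(3).tolist(),robot.grasp_offset,s["gripper_width"])
ims=[]
for n in ["top","side"]:
    p=shot(n);c=cloud(p);save(p,n+".png",k=1.5)
    print(n,p["T"].round(2).tolist())
    for l in ["gauge_grip","gauge_base","block_center"]:
        for d in spotter.search_frame(p,l)[:5]:
            u,v=np.array(d["pixel"]).round().astype(int);print(n,l,round(d["conf"],2),(u,v),c[v,u].round(3),p["color"][v,u])
E
```

```text
[0.19931486 0.59171226 0.23791817] [[-0.948, 0.319, -0.0], [0.319, 0.948, -0.002], [-0.0, -0.002, -1.0]] 0.0187 0.9991278624857047
top [[0.01, -0.99, 0.15, 0.35], [-1.0, -0.01, 0.01, 0.07], [-0.01, -0.15, -0.99, 1.25], [0.0, 0.0, 0.0, 1.0]]
top gauge_grip 0.72 (np.int64(266), np.int64(218)) [0.445 0.039 0.123] [67 70 76]
top gauge_grip 0.57 (np.int64(225), np.int64(269)) [0.319 0.139 0.127] [ 98 104 113]
top gauge_grip 0.56 (np.int64(335), np.int64(198)) [ 0.497 -0.134  0.124] [ 92  96 105]
top gauge_base 0.68 (np.int64(222), np.int64(268)) [0.321 0.147 0.121] [100 104 113]
top gauge_base 0.55 (np.int64(337), np.int64(201)) [ 0.489 -0.139  0.123] [ 92  97 105]
top block_center 0.92 (np.int64(129), np.int64(162)) [0.605 0.416 0.029] [228 133  72]
top block_center 0.87 (np.int64(193), np.int64(125)) [0.71  0.241 0.035] [121  70 165]
top block_center 0.62 (np.int64(180), np.int64(163)) [0.603 0.274 0.03 ] [222 221 231]
side [[0.81, -0.34, 0.47, 0.08], [-0.58, -0.45, 0.68, -0.59], [-0.02, -0.83, -0.56, 0.62], [0.0, 0.0, 0.0, 1.0]]
side gauge_grip 0.91 (np.int64(237), np.int64(224)) [0.445 0.011 0.07 ] [51 54 60]
side gauge_grip 0.83 (np.int64(307), np.int64(270)) [ 0.475 -0.169  0.066] [248 234   0]
side gauge_grip 0.72 (np.int64(148), np.int64(222)) [0.305 0.132 0.066] [ 95 104 113]
side gauge_base 0.79 (np.int64(238), np.int64(226)) [0.446 0.01  0.066] [79 86 91]
side gauge_base 0.63 (np.int64(308), np.int64(271)) [ 0.475 -0.171  0.065] [249 235   0]
side gauge_base 0.57 (np.int64(149), np.int64(220)) [0.306 0.129 0.072] [118 125 134]
side block_center 0.88 (np.int64(206), np.int64(148)) [0.592 0.396 0.03 ] [217 109   7]
side block_center 0.56 (np.int64(234), np.int64(168)) [0.598 0.26  0.027] [187 192 211]
```

View pics/top.png

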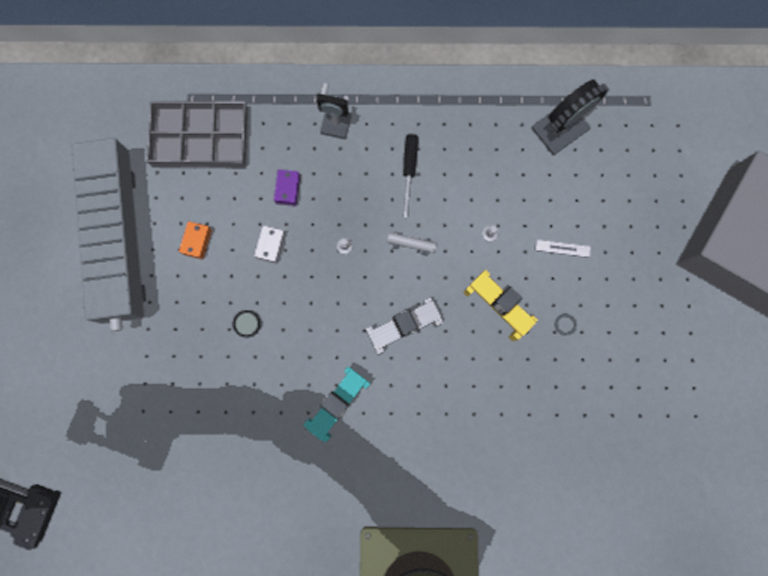

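View pics/side.png

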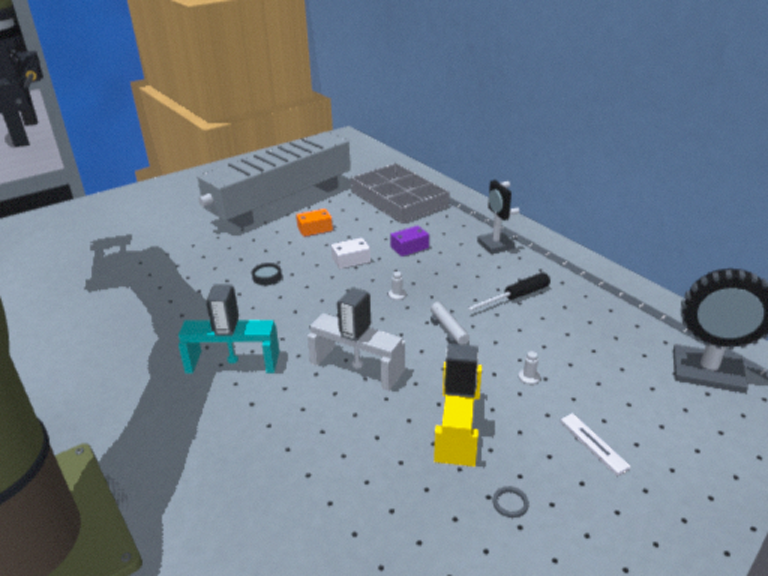

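Top view: there are three gauges, teal (332,405), yellow (503,305) and bare steel (405,322), and three blocks, orange (195,240), purple (287,187) and bare aluminium (269,243). The steel gauge and the silver block with two dark holes fit the description. The rest are coloured look-alikes.

Run:
```python
from h import *
p=shot("top");c=cloud(p);save(p,"crop.png",(150,100,310,250),4)
q=shot("side");d=cloud(q)
def rect(P,n):
    r=cv2.minAreaRect((P[:,:2]*1000).astype(np.float32));b=cv2.boxPoints(r);e=[b[1]-b[0],b[2]-b[1]];e=max(e,key=np.linalg.norm)
    print(n,len(P),np.round(r[0],1),np.round(r[1],1),"long axis deg",round(np.degrees(np.arctan2(e[1],e[0]))%180,1),"z",np.median(P[:,2]).round(4))
for n,c in (("top",c),("side",d)):
    P=c.reshape(-1,3)
    near=lambda x,y,r,a,b:P[(np.hypot(P[:,0]-x,P[:,1]-y)<r)&(P[:,2]>a)&(P[:,2]<b)]
    rect(near(.445,.035,.08,.055,.072),n+" beam");rect(near(.445,.035,.05,.115,.135),n+" barrel");rect(near(.603,.274,.05,.023,.04),n+" block")
s=telemetry.get_state();print(s["tcp_pos"],s["clock"])
```

```text
top beam 471 [455.2  30.4] [ 46.2 127.8] long axis deg 117.0 z 0.0641
top barrel 179 [454.2  30.7] [37.1 29.4] long axis deg 26.2 z 0.1238
top block 322 [606.  278.6] [40.5 60.9] long axis deg 166.8 z 0.03
side beam 689 [453.6  26.9] [ 38.7 129.6] long axis deg 117.5 z 0.0643
side barrel 226 [453.9  27.8] [40.2 31.8] long axis deg 27.6 z 0.1237
side block 234 [605.5 274.5] [43.4 61.3] long axis deg 165.3 z 0.0303
[0.19940181 0.59232196 0.23871773] 0.5
```

View pics/crop.png

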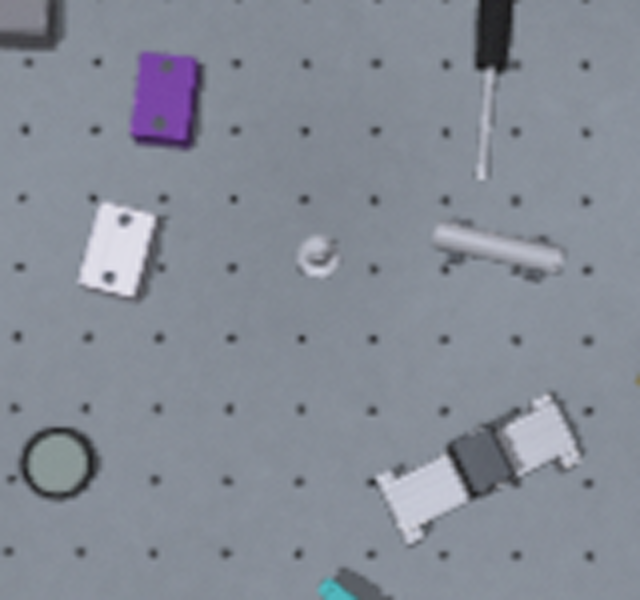

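Crop confirms it: the bare steel gauge is at (478,460) and the silver two-hole block at (118,250). I'll turn the tool to the gauge's axis first, then travel over it.

```bash
python3 -m pendant '{"dp":[[0,0,0],[0,0,0],[0,0,0],[0,0,0]],"turn":[-0.12,-0.12,-0.12,-0.12],"claw":[88,88,88,88]}' >/dev/null
python3 -m pendant '{"dp":[[0,0,0],[0,0,0],[0,0,0],[0,0,0]],"turn":[-0.12,-0.12,-0.08,0],"claw":[88,88,88,88]}'
python3 -m pendant '{"dp":[[2,-38,0],[2,-38,0],[2,-38,0],[2,-38,0],[2,-38,0]],"turn":[0,0,0,0,0],"claw":[88,88,88,88,88]}'
```

```text
clock: 1.17
tcp_pos: [0.1997, 0.5923, 0.2387]
tcp_rot: [0.742, -3.052, -0.0]
force: [0.4, 0.4, 0.5]
gripper_width: 1.001
gripper_force: 0.0
clock: 1.58
tcp_pos: [0.278, 0.4172, 0.2389]
tcp_rot: [-0.735, 3.054, 0.0]
force: [0.0, -0.1, 1.0]
gripper_width: 1.001
gripper_force: 0.0
```

```bash
python3 -m pendant '{"dp":[[2,-39,0],[2,-39,0],[2,-39,0],[2,-39,0],[2,-39,0]],"turn":[0,0,0,0,0],"claw":[88,88,88,88,88]}' >/dev/null
python3 -m pendant '{"dp":[[2,-39,0],[2,-39,0],[2,-39,0],[2,-39,0],[2,-39,0]],"turn":[0,0,0,0,0],"claw":[88,88,88,88,88]}'
python3 -m pendant '{"dp":[[1,-35,0],[0,0,0],[0,0,0]],"turn":[0,0,0],"claw":[70,60,60]}'
cat > look.py <<'E'
from h import *; import sys
n,hx,hy,a,b,r=sys.argv[1],*map(float,sys.argv[2:7])
s=telemetry.get_state();p=shot("wrist");save(p,n,k=1.2);c=cloud(p);P=c.reshape(-1,3)
print("tcp",s["tcp_pos"],s["tcp_rot"],s["gripper_width"],s["force"])
for l in ["gauge_grip","block_center"]:
    for d in spotter.search_frame(p,l)[:3]: print(l,round(d["conf"],2),np.round(d["pixel"]))
Q=P[(np.hypot(P[:,0]-hx,P[:,1]-hy)<r)&(P[:,2]>a)&(P[:,2]<b)&(p["range_z"].ravel()>0)]
if len(Q)>5:
    k=cv2.minAreaRect((Q[:,:2]*1000).astype(np.float32));e=cv2.boxPoints(k);e=max([e[1]-e[0],e[2]-e[1]],key=np.linalg.norm)
    print(len(Q),np.round(k[0],1),np.round(k[1],1),np.degrees(np.arctan2(e[1],e[0]))%180,np.median(Q[:,2]))
E
python3 look.py w1.png .454 .029 .112 .135 .05
```

```text
clock: 2.42
tcp_pos: [0.4388, 0.061, 0.239]
tcp_rot: [-0.735, 3.054, -0.0]
force: [1.1, 0.6, 0.5]
gripper_width: 1.0
gripper_force: 0.0
clock: 2.67
tcp_pos: [0.4539, 0.0291, 0.2386]
tcp_rot: [-0.727, 3.056, -0.001]
force: [1.4, 0.2, -0.4]
gripper_width: 0.798
gripper_force: 0.0
tcp [0.45394464 0.02913951 0.2386145 ] [-7.27228697e-01  3.05595637e+00 -5.97018452e-04] 0.798456445944896 [ 1.3805861   0.17458382 -0.38247757]
gauge_grip 0.72 [415. 118.]
gauge_grip 0.64 [105. 135.]
gauge_grip 0.62 [350. 312.]
block_center 0.79 [349. 313.]
1148 [454.5  29. ] [37.1 30. ] 26.245872 0.12392993853687745
```

View pics/w1.png

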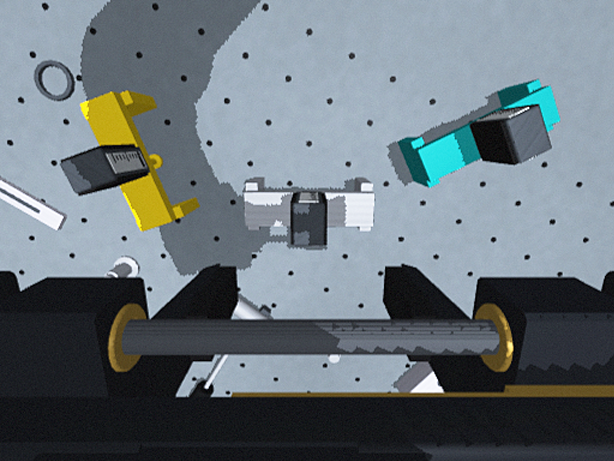

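The bare steel gauge is centred between the fingers at (310,215), with yellow and teal clear on either side. Going down.

```bash
python3 -m pendant '{"dp":[[0,0,25],[0,0,25],[0,0,25],[0,0,25],[0,0,20]],"turn":[0,0,0,0,0],"claw":[60,60,60,60,60]}'
python3 -m pendant '{"dp":[[0,0,20],[0,0,14],[0,0,10],[0,0,0],[0,0,0]],"turn":[0,0,0,0,0],"claw":[60,60,60,60,60]}'
python3 look.py w2.png .454 .029 .05 .07 .08
```

```text
clock: 3.23
tcp_pos: [0.4525, 0.0333, 0.1175]
tcp_rot: [0.744, -3.052, -0.002]
force: [-0.2, -0.1, -0.1]
gripper_width: 0.68
gripper_force: 0.0
clock: 3.65
tcp_pos: [0.4528, 0.0329, 0.0747]
tcp_rot: [0.743, -3.052, -0.001]
force: [0.0, -0.3, -0.0]
gripper_width: 0.678
gripper_force: 0.0
tcp [0.45282767 0.03292012 0.07465153] [ 7.43358639e-01 -3.05161166e+00 -8.36841059e-04] 0.6782988995332242 [ 0.022065   -0.25927164 -0.02935766]
gauge_grip 0.92 [ 21. 207.]
gauge_grip 0.85 [448. 142.]
gauge_grip 0.72 [249. 219.]
6491 [451.1  27.4] [ 42.2 128.1] 116.49317 0.06394058342328021
```

```bash
python3 -m pendant '{"dp":[[0,-4,0],[0,0,0],[0,0,0],[0,0,0],[0,0,0]],"turn":[0,0,0,0,0],"claw":[60,40,24,10,10]}'
python3 -m pendant '{"dp":[[0,0,0],[0,0,0],[0,0,0],[0,0,0]],"turn":[0,0,0,0],"claw":[10,10,10,10]}'
```

```text
clock: 4.22
tcp_pos: [0.4552, 0.0277, 0.0748]
tcp_rot: [-0.739, 3.053, 0.0]
force: [-0.4, -1.0, -0.2]
gripper_width: 0.403
gripper_force: 0.0
clock: 4.55
tcp_pos: [0.455, 0.0278, 0.0747]
tcp_rot: [-0.739, 3.053, 0.0]
force: [-0.4, 0.4, 0.8]
gripper_width: 0.291
gripper_force: 29.9
```

```bash
python3 -m pendant '{"dp":[[0,0,-5],[0,0,-20],[0,0,-25],[0,0,-25],[0,0,-20]],"turn":[0,0,0,0,0],"claw":[10,10,10,10,10]}'
python3 -m pendant '{"dp":[[0,0,-5],[0,0,0],[0,0,0],[0,0,0],[0,0,0]],"turn":[0.08,0.12,0.12,0.12,0.12],"claw":[10,10,10,10,10]}'
python3 -m pendant '{"dp":[[0,0,0],[0,0,0],[0,0,0]],"turn":[0.12,0.04,0],"claw":[10,10,10]}'
python3 -m pendant '{"dp":[[-5,20,0],[-11,35,0],[-11,35,0],[-11,35,0],[-11,35,0]],"turn":[0,0,0,0,0],"claw":[10,10,10,10,10]}'
```

```text
clock: 4.97
tcp_pos: [0.4544, 0.0275, 0.171]
tcp_rot: [0.74, -3.052, -0.0]
force: [-0.7, -0.2, -6.3]
gripper_width: 0.29
gripper_force: 29.9
clock: 5.38
tcp_pos: [0.4541, 0.0274, 0.1746]
tcp_rot: [-0.143, -3.137, 0.0]
force: [-0.4, 0.8, -5.1]
gripper_width: 0.291
gripper_force: 29.9
clock: 5.63
tcp_pos: [0.4542, 0.0276, 0.1745]
tcp_rot: [-0.384, -3.116, 0.001]
force: [0.9, -0.6, -5.6]
gripper_width: 0.295
gripper_force: 29.9
clock: 6.05
tcp_pos: [0.5412, 0.1722, 0.1744]
tcp_rot: [-0.381, -3.117, 0.001]
force: [0.9, 0.1, -5.9]
gripper_width: 0.295
gripper_force: 29.9
```

```bash
python3 -m pendant '{"dp":[[-10,32,0],[-10,32,0],[-10,30,0],[-7,19,0],[0,0,0]],"turn":[0,0,0,0,0],"claw":[10,10,10,10,10]}'
python3 -m pendant '{"dp":[[0,0,0],[0,0,0]],"turn":[0,0],"claw":[10,10]}'
python3 look.py w3.png .606 .2765 .023 .04 .06
python3 - <<'E'
from h import *
for n in ("top","side"):
    p=shot(n);P=cloud(p).reshape(-1,3)
    Q=P[(np.hypot(P[:,0]-.606,P[:,1]-.2765)<.05)&(P[:,2]>.025)&(P[:,2]<.036)]
    print(n,len(Q))
    for a,b,t in ((.13,.175,"beam"),):
        G=P[(np.hypot(P[:,0]-.606,P[:,1]-.2765)<.09)&(P[:,2]>a)&(P[:,2]<b)]
        print(len(G))
    if n=="side": save(p,"side2.png",(130,40,380,230),3)
E
```

```text
clock: 6.47
tcp_pos: [0.6053, 0.2779, 0.174]
tcp_rot: [0.374, 3.119, 0.009]
force: [0.2, 1.5, -5.7]
gripper_width: 0.29
gripper_force: 29.9
clock: 6.63
tcp_pos: [0.6035, 0.27, 0.1736]
tcp_rot: [-0.383, -3.116, 0.005]
force: [-0.7, -1.2, -4.7]
gripper_width: 0.291
gripper_force: 29.9
tcp [0.60346557 0.27003317 0.17363135] [-0.38255412 -3.11550801  0.00467089] 0.29064059296744893 [-0.74115499 -1.17866533 -4.73481898]
gauge_grip 0.76 [258. 218.]
block_center 0.8 [267. 171.]
block_center 0.68 [392. 156.]
1555 [600.8 278.8] [39.5 47.8] 167.38315 0.0303156377756863
top 0
0
side 217
574
```

View pics/w3.png

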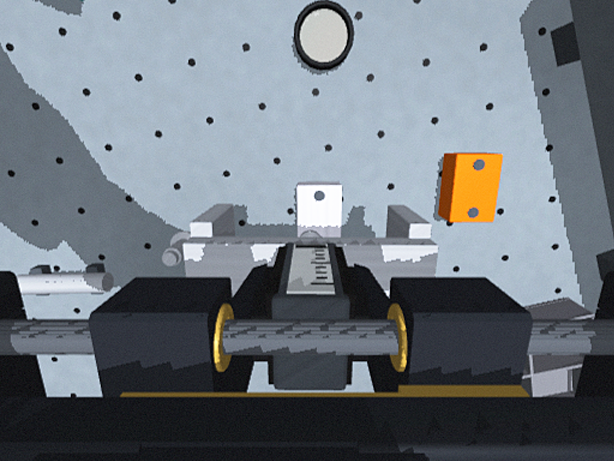

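View pics/side2.png

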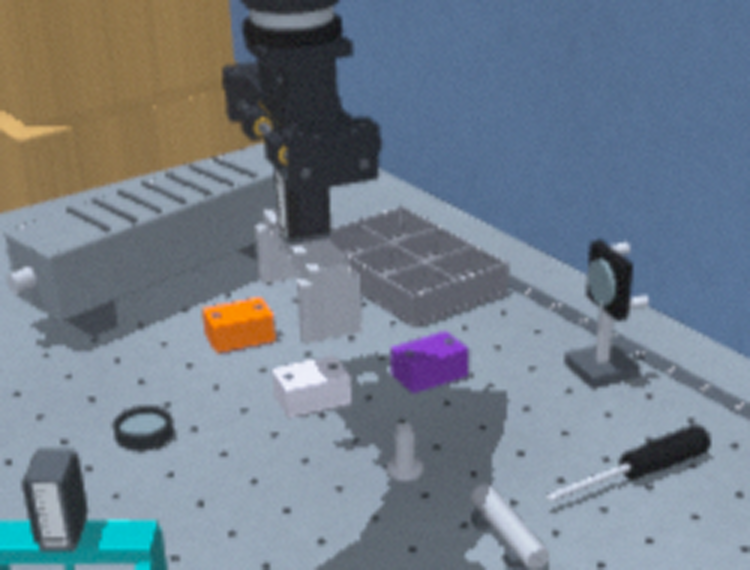

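Wrist view: the arch straddles the silver block (318,210), with one leg on each side at (212,222) and (408,220). Orange (472,187) is well clear. The side view agrees. I'll let the arm settle, then trim.

```bash
python3 -m pendant '{"dp":[[0,0,0],[0,0,0],[0,0,0],[0,0,0]],"turn":[0,0,0,0],"claw":[10,10,10,10]}'; python3 -m pendant '{"dp":[[0,0,0],[0,0,0]],"turn":[0,0],"claw":[10,10]}'
```

```text
clock: 7.22
tcp_pos: [0.6047, 0.2717, 0.1748]
tcp_rot: [0.384, 3.118, 0.0]
force: [-0.1, 0.9, -5.6]
gripper_width: 0.293
gripper_force: 29.9
clock: 7.38
tcp_pos: [0.6047, 0.2718, 0.1747]
tcp_rot: [0.383, 3.118, 0.0]
force: [-0.3, 0.3, -5.6]
gripper_width: 0.294
gripper_force: 29.9
```

```bash
python3 -m pendant '{"dp":[[0,5.4,0],[0,0,10],[0,0,15],[0,0,10],[0,0,0]],"turn":[0,0,0,0,0],"claw":[10,10,10,10,10]}'
python3 -m pendant '{"dp":[[0,0,0],[0,0,0],[0,0,0],[0,0,0]],"turn":[0,0,0,0],"claw":[10,10,10,10]}'
python3 look.py w4.png .606 .277 .025 .036 .05
```

```text
clock: 7.8
tcp_pos: [0.604, 0.2762, 0.1364]
tcp_rot: [-0.382, -3.113, 0.005]
force: [-0.2, -0.8, -6.4]
gripper_width: 0.292
gripper_force: 29.9
clock: 8.13
tcp_pos: [0.6065, 0.2773, 0.1405]
tcp_rot: [0.384, 3.117, 0.002]
force: [0.3, -0.1, -5.4]
gripper_width: 0.292
gripper_force: 29.9
tcp [0.60652283 0.27728302 0.14052311] [3.83546319e-01 3.11679382e+00 1.53443281e-03] 0.29165680186255444 [ 0.27742717 -0.10678315 -5.39461889]
gauge_grip 0.57 [258. 218.]
block_center 0.94 [398. 158.]
block_center 0.66 [257. 171.]
1606 [596.6 279.5] [39.2 38.9] 77.09548 0.030280522281975142
```

View pics/w4.png

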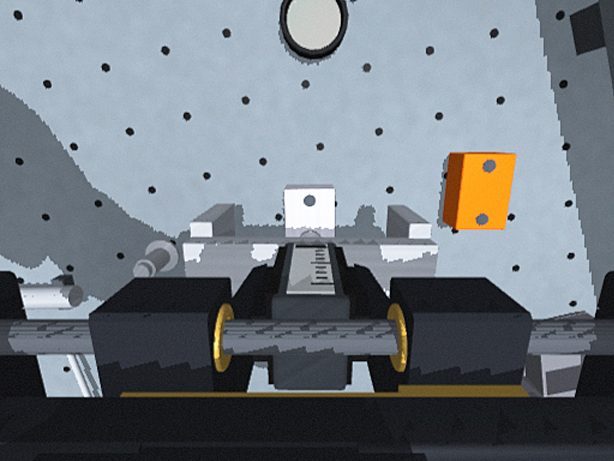

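The block (310,210) is centred between the legs, and the measured centre (606.8, 276.9) agrees with the TCP. Lowering.

```bash
python3 -m pendant '{"dp":[[0,0,8],[0,0,12],[0,0,12],[0,0,8],[0,0,5]],"turn":[0,0,0,0,0],"claw":[10,10,10,10,10]}'
python3 -m pendant '{"dp":[[0,0,4],[0,0,2],[0,0,0],[0,0,0],[0,0,0]],"turn":[0,0,0,0,0],"claw":[10,10,10,10,10]}'
python3 -m pendant '{"dp":[[0,0,0],[0,0,0],[0,0,0]],"turn":[0,0,0],"claw":[10,10,10]}'
```

```text
clock: 8.7
tcp_pos: [0.605, 0.2765, 0.0925]
tcp_rot: [-0.383, -3.116, 0.003]
force: [-1.1, -0.2, -3.7]
gripper_width: 0.296
gripper_force: 29.9
clock: 9.12
tcp_pos: [0.6063, 0.2772, 0.0892]
tcp_rot: [0.384, 3.117, 0.001]
force: [-1.1, 0.0, -4.5]
gripper_width: 0.291
gripper_force: 29.9
clock: 9.37
tcp_pos: [0.6063, 0.2772, 0.0891]
tcp_rot: [0.384, 3.117, 0.001]
force: [-0.2, -0.9, -3.6]
gripper_width: 0.295
gripper_force: 29.9
```

Spring contact shows in the force. About 14.4 mm left to the bench.

```bash
python3 -m pendant '{"dp":[[0,0,4],[0,0,4],[0,0,2],[0,0,2],[0,0,0]],"turn":[0,0,0,0,0],"claw":[10,10,10,10,10]}'
python3 -m pendant '{"dp":[[0,0,1],[0,0,0.5],[0,0,0.5],[0,0,0],[0,0,0]],"turn":[0,0,0,0,0],"claw":[10,10,10,10,10]}'
python3 -m pendant '{"dp":[[0,0,0],[0,0,0]],"turn":[0,0],"claw":[10,10]}'
```

```text
clock: 9.78
tcp_pos: [0.6061, 0.2771, 0.0762]
tcp_rot: [0.383, 3.118, 0.0]
force: [0.2, 1.4, -4.3]
gripper_width: 0.29
gripper_force: 29.9
clock: 10.2
tcp_pos: [0.6061, 0.2771, 0.0749]
tcp_rot: [0.384, 3.118, 0.001]
force: [-0.0, 0.4, -3.6]
gripper_width: 0.294
gripper_force: 29.9
clock: 10.37
tcp_pos: [0.6061, 0.2771, 0.0749]
tcp_rot: [0.384, 3.118, 0.0]
force: [1.2, 0.5, -2.0]
gripper_width: 0.292
gripper_force: 29.9
```

```bash
python3 -m pendant '{"dp":[[0,0,0.4],[0,0,0],[0,0,0]],"turn":[0,0,0],"claw":[10,10,10]}'
python3 -m pendant '{"dp":[[0,0,0.4],[0,0,0],[0,0,0]],"turn":[0,0,0],"claw":[10,10,10]}'
```

```text
clock: 10.62
tcp_pos: [0.6061, 0.2771, 0.0748]
tcp_rot: [0.384, 3.118, 0.001]
force: [0.5, -0.1, 1.9]
gripper_width: 0.29
gripper_force: 29.9
clock: 10.87
tcp_pos: [0.6062, 0.2771, 0.0748]
tcp_rot: [0.384, 3.118, 0.001]
force: [-1.5, -0.2, 5.7]
gripper_width: 0.293
gripper_force: 29.9
```

The legs are seated (upward force, z stopped). Releasing, then retreating straight up.

```bash
python3 -m pendant '{"dp":[[0,0,-0.4],[0,0,0],[0,0,0],[0,0,0],[0,0,0]],"turn":[0,0,0,0,0],"claw":[10,28,34,45,60]}'
python3 -m pendant '{"dp":[[0,0,0],[0,0,0],[0,0,0],[0,0,0]],"turn":[0,0,0,0],"claw":[60,60,60,60]}'
python3 -m pendant '{"dp":[[0,0,-5],[0,0,-15],[0,0,-25],[0,0,-30],[0,0,-30]],"turn":[0,0,0,0,0],"claw":[60,60,60,60,60]}'
python3 -m pendant '{"dp":[[0,0,-30],[0,0,-20],[0,0,0],[0,0,0],[0,0,0]],"turn":[0,0,0,0,0],"claw":[60,60,60,60,60]}'
python3 look.py w5.png .606 .277 .112 .135 .05
python3 - <<'E'
from h import *
p=shot("side");save(p,"side3.png",(130,60,330,210),4)
P=cloud(p).reshape(-1,3)
for a,b in ((.055,.07),(.115,.135),(.02,.036)):
    Q=P[(np.hypot(P[:,0]-.606,P[:,1]-.277)<.08)&(P[:,2]>a)&(P[:,2]<b)];k=cv2.minAreaRect((Q[:,:2]*1000).astype(np.float32));print(k,np.median(Q[:,2]))
E
```

```text
clock: 11.28
tcp_pos: [0.606, 0.277, 0.0741]
tcp_rot: [-0.384, -3.118, 0.0]
force: [1.2, -0.4, 0.7]
gripper_width: 0.516
gripper_force: 0.0
clock: 11.62
tcp_pos: [0.606, 0.277, 0.0743]
tcp_rot: [-0.384, -3.118, -0.0]
force: [-0.3, -0.6, -0.1]
gripper_width: 0.683
gripper_force: 0.0
clock: 12.03
tcp_pos: [0.6056, 0.2768, 0.1804]
tcp_rot: [-0.383, -3.117, 0.001]
force: [0.7, -0.8, 0.7]
gripper_width: 0.681
gripper_force: 0.0
clock: 12.45
tcp_pos: [0.6053, 0.2766, 0.2285]
tcp_rot: [-0.383, -3.117, 0.002]
force: [-0.1, -0.8, -0.2]
gripper_width: 0.678
gripper_force: 0.0
tcp [0.60533628 0.27659585 0.22852968] [-3.83175381e-01 -3.11681492e+00  1.57768852e-03] 0.6783126029085271 [-0.11382711 -0.79722712 -0.20480713]
gauge_grip 0.92 [261. 175.]
gauge_grip 0.91 [78.  4.]
block_center 0.94 [258. 242.]
block_center 0.73 [258. 148.]
block_center 0.62 [366. 151.]
1232 [605.5 277.9] [29.8 36.8] 165.73154 0.12400283258153844
((603.8562622070312, 274.82452392578125), (134.04470825195312, 35.723548889160156), 76.29479217529297) 0.06442358117350472
((603.2640991210938, 275.06005859375), (33.26163864135742, 37.34619903564453), 76.74295806884766) 0.12348354889262092
((589.94873046875, 274.46533203125), (133.89501953125, 48.52972412109375), 89.10694885253906) 0.029407421089046093
```

View pics/w5.png

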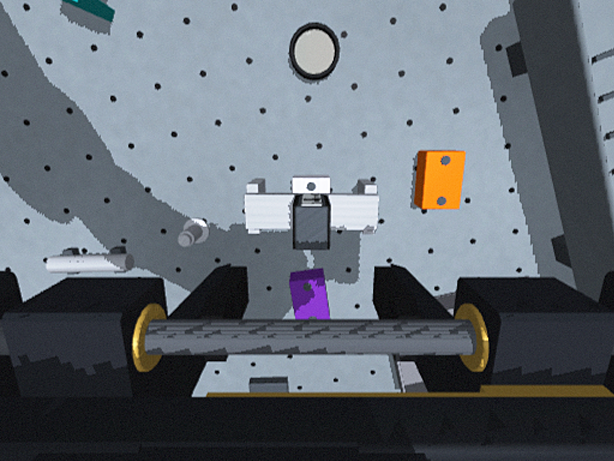

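View pics/side3.png

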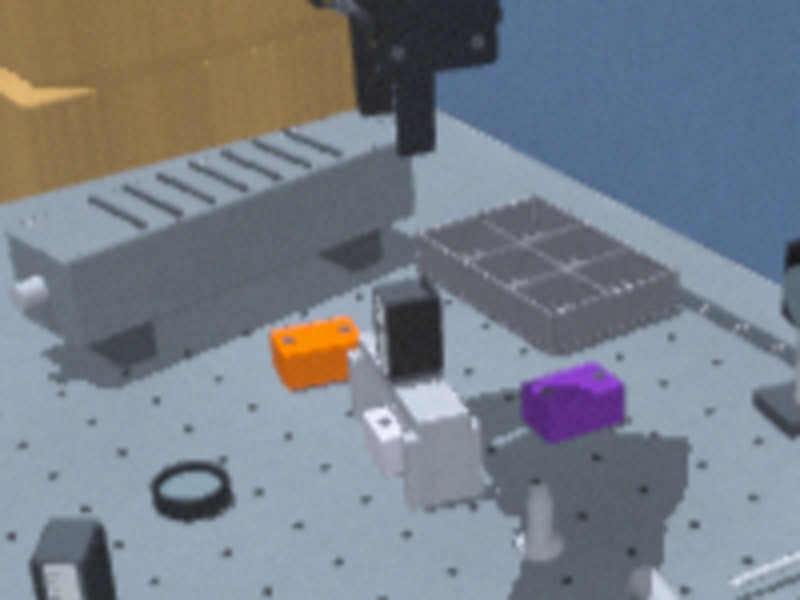

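The gauge stands level over the silver block: beam top is at 0.064 and barrel top at 0.124. The block sits centred at (312,187) between the legs, and the gripper is clear.

```bash
python3 -c "
from workcell import workorder;print(workorder.job_done())"
```

```text
the job is handed in; nothing more can be done
None
```

The steel bridge gauge is standing flat on the bench over the middle of the aluminium block, released and with the arm clear, and the job was handed in at about 12.6 s; I saw no sign that the block moved, and I judged the foot's contact from the wrist force and the camera views, since I had no spindle reading.

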